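Air the tiffin and ease its lid shut

TASK

Let the buns in the steel tiffin carrier air: with your fingertips press the red lever pad all the way down so that the linked lid swings fully open, and keep it open for three seconds. Then let the lever come up slowly under your fingers, so that the lid settles shut without dropping or slamming, and move clear. Work only the lever, never the lid itself, and leave everything else where it stands.

Things in the scene. Friction and masses are not known exactly. Their poses are not given: they have to be found in the camera images.
- tiffin: steel tiffin carrier, two round tiers 144 mm in diameter with a domed lid and black knob, on a wooden base board 170 (x) x 200 (y) x 12 mm fixed to the surface; top of the closed lid 120 mm, of its knob 138 mm above the surface. Origin: centre of the underside of the board. z up; its -x side faces more or less towards the robot and carries the lever pad; the lid is hinged on the +x side
- bail: the lever: a U-shaped frame of 8 mm steel bar that runs along both sides of the carrier (170 mm apart), the two bars drawing together in front to carry a red plastic pad 40 mm (x) by 50 mm (y), 8 mm thick. It pivots at 45 mm to the -x side of the carrier's axis, 119 mm above the surface, about a line along the carrier's y. Origin: on that pivot line, midway between the bars. Axes as the carrier's when the lever is up; it turns with the lever
- pad_top (a point): centre of the red pad's upper face, 95 mm from the pivot line and 138 mm from the carrier's axis on its -x side; 138 mm above the surface with the lever up, 91 mm with it fully down (it moves almost straight down, 47 mm, and at most 4 mm sideways). The pad's face slopes 0.2 rad up towards the robot at rest, 0.3 rad down when fully pressed. Moves with the lever; x, y axes turn with it
- lever (a joint): lever angle in rad: 0 up (at rest), 0.50 fully down against its stop. A spring and the lid's weight push the pad up: some 2 to 6 N are needed at the pad
- cover: the lid: steel dome 144 mm in diameter with a black knob, hinged on the carrier's far (+x) side 75 mm from its axis at 105 mm height; linked to the lever. Origin on the hinge line; not to be touched
- lid (a joint): lid angle in rad: 0 shut, 0.9 fully open (lever fully down). It turns with the lever, always at 1.8 times its angle; 10 mm/s at the pad is about 0.19 rad/s at the lid. Let go, it slams shut at many rad/s; an eased lid stays under 1 rad/s
- sauce_dish: white porcelain sauce dish, round bowl 84 mm wide, 24 mm high, loose, near one side of the lever; origin at the centre of its underside, z up
- shaker: grey plastic spice shaker with black twist cap, 48 mm diameter, 88 mm high, loose, near the other side of the lever; origin at the centre of its underside, z up
- steamer: small round bamboo steamer with lid, 156 mm diameter, 97 mm high, loose; origin at the centre of its underside, z up
- jar: amber glass jar with brass cap, 68 mm diameter, 100 mm high, loose; origin at the centre of its underside, z up
- tea_cup: blue ceramic tea cup without handle, 72 mm diameter, 75 mm high, loose; origin at the centre of its underside, z up
- spoon: wooden spoon, 180 mm long, lying flat on the surface, loose; origin under its middle, x along its length
- pot: open steel cooking pot, 170 mm diameter, 90 mm high, loose, standing on the black induction hob (60 mm high); origin at the centre of its underside, z up

How it is judged (in metres and radians):
On the way, in this order (a step that is already met when the one before it is completed fails the run):
1. the lever is held right down by the fingers and the lid fully open, for two seconds (value of joint lever above 0.45 rad and value of joint lid above 0.8 rad and contact force between the fingers and bail above 0.2 N), for 2 s.
2. the lid is more than half-way down, with the fingers still on the lever (value of joint lid between 0.06 and 0.45 rad and contact force between the fingers and bail above 0.2 N), for 0.1 s.
At the end, for the whole second after the job is handed in: The lid is shut (within 0.05 rad) and at rest, the lever fully up (within 0.03 rad), and every loose thing within 15 mm of where it stood (value of joint lid between -0.05 and 0.05 rad and value of joint lever below 0.03 rad and velocity of joint lid between -0.1 and 0.1 rad/s and distance of each of sauce_dish, shaker, steamer, jar, tea_cup, spoon, pot from where it was at the start of the episode below 0.015 m); the robot touches nothing.
It fails at once if the lid drops or slams: it falls faster than 1 rad/s (velocity of joint lid below -1 rad/s).
It fails at once if the robot touches the lid itself (contact force between any of the fingers, the arm and cover above 0.5 N).
It fails at once if a bystander is pushed, lifted or carried more than 15 mm (distance of any of sauce_dish, shaker, steamer, jar, tea_cup, spoon, pot from where it was at the start of the episode above 0.015 m).
It also fails if it takes over 48 s, if anything falls off the work surface, if the arm or the gripper's body presses on something with over 40 N, if the wrist force passes 120 N, or if a joint passes its speed limit or range.

ROBOT

A 6-joint arm with a two-finger parallel gripper is mounted at the origin on the work surface. World frame = base frame: x ahead of the robot, y to its left, z up, the work surface at z = 0. Lengths are in mm, angles in degrees, forces in N, time in s.
With the tool pointing down it reaches from about 350 to 775 mm from the base axis. Payload 7.3 kg.
Tool frame: the origin (TCP) lies at the very end of the fingers, on their centre line; the grasp point (between the pads) lies 19 mm behind it (robot.grasp_offset is the distance from the TCP to the grasp point, in mm); z points along the fingers, y is the direction in which the jaws open and shut (so a half turn about z gives the same grasp; the last joint's range is limited). The gripper opens to 92 mm and grips with 3 to 60 N. Pads are 19 mm wide; open, the fingers measure 130 mm over their backs; the gripper's body (75 mm by 190 mm) begins 47 mm behind the grasp point.
Start: joints at [55.348, 19.595, 87.324, -0, 73.075, -8.365], TCP at [232.497, 470.733, 226.741] pointing down, gripper open.
Joint ranges: [-145.02, 145.02], [-44.19, 115.74], [2.07, 154.8], [-57.11, 237.11], [16.16, 152.29], [-177.93, 177.93]. Speed limits (degrees/s): [147.25, 147.25, 180, 180, 180, 180].

INTERFACE

Orientations are given as a 3x3 rotation matrix whose columns are the frame's x, y, z axes.
In Python, from plant import telemetry, eyes, robot gives the robot as it stands.
- The arm moves only by the shell command python3 -m creep 'ROWS' [FORCE]. ROWS is JSON, a list of rows, each a list of 7 numbers: the shift along the tool's x, y, z in cm, then the turn, a rotation vector about the tool's x, y, z in rad, then the opening, from 0 (shut) to 1 (fully open). In form: [[x, y, z, rx, ry, rz, hand], ...]. A call has 1 to 20 rows; each row is the pose to reach, as a shift and turn from the pose measured when the call began, along the tool's axes at that moment; what a row does not reach only later rows make up. A row lasts 1/10 s, in which the tool goes at most 50 mm and 8.59 degrees, less where a joint would pass 70% of its speed; a pose out of reach is approached as far as the arm can. A call with a gripper value outside its range is refused whole. The fingers move at their own pace and stop on an object; FORCE is the grip in N (left out, the last holds). Time passes only in rows, so rows that repeat a pose let the fingers close. It gives the time, the measured TCP pose, the force and the opening at its end, in the units of the state.
- telemetry.state(): the state, without advancing time (a new reading comes with each control period).
- eyes.snapshot(name): name is "scene" or "top" or "wrist"; returns a dict with "frame" (384x512x3 uint8, red, green, blue), "depth" (384x512 float32, mm along the optical axis (not along the pixel's ray), 0 where there is no reading), "camera_matrix" (3x3 intrinsics, pixels), "k1" (the pictures are not rectified: a ray, as slopes to the right and down, at radius r is drawn at 1 + k1 r^2 times it, then the intrinsics apply), "rvec" (rotation vector, rad) and "tvec" (3), from world to camera coordinates, as OpenCV has them; the wrist camera has in their place "tool_from_camera" (4x4, takes a point from camera to tool coordinates, whose origin is the TCP and whose axes are the flange's). Camera axes: x right, y down, z forward; pixel columns grow to the right and rows downward; lengths in mm; the calibration is good to about 2 mm. A picture is of the moment at which its call begins: read the wrist's pose just before it.
- robot.job_done(): hands the job in, once; it reports no verdict.
The state is a dict: "time": time; "joint_pos": joint angles; "joint_vel": joint speeds; "tau": joint torques, N m; "tcp_pos": TCP position; "ee_rot": TCP orientation; "wrist_force": force on the tool from outside, world axes, zero at the start; "wrist_torque": the same for the moment, N m; "opening": finger opening in mm.
Only numpy, scipy, OpenCV 4.12 (cv2) and the standard library are available. Lean on these libraries where they do the work, as an engineer would, in place of code of your own. Each camera call takes 0.05 s, during which the arm holds its last target. There are 200 camera calls.

## Working session

There is one attempt and no reset: what is moved stays moved. The work goes in short steps, Python scripts to look and compute and a shell command to move; the robot and the scene stay as the last step left them, time stands still between calls to the robot, and variables do not carry over. Pictures are saved under pics/ and viewed, on a budget of 10 in all, crops included, one or two more only if the job needs it, and the job is handed in when it is done.

```bash
mkdir -p pics; ls; cat > h.py <<'E'
import numpy as np, cv2
from plant import telemetry, eyes, robot
def points(s):
    """world points (HxWx3) from depth for fixed cameras"""
    K=np.array(s["camera_matrix"],float);k1=s["k1"];h,w=s["depth"].shape
    u,v=np.meshgrid(np.arange(w),np.arange(h))
    p=cv2.undistortPoints(np.stack([u,v],-1).reshape(-1,1,2).astype(np.float64),K,np.array([k1,0,0,0,0.])).reshape(h,w,2)
    c=np.dstack([p,np.ones((h,w))])*s["depth"][...,None]
    if "rvec" in s:
        R=cv2.Rodrigues(np.array(s["rvec"],float))[0]
        return (c-np.array(s["tvec"]).ravel())@R
    T=np.array(s["tool_from_camera"]);t=s["state"]
    c=c@T[:3,:3].T+T[:3,3]
    return c@np.array(t["ee_rot"]).T+np.array(t["tcp_pos"])
def snap(n):
    t=telemetry.state(); s=eyes.snapshot(n); s["state"]=t; return s
def redmask(f):
    hsv=cv2.cvtColor(f,cv2.COLOR_RGB2HSV)
    return (((hsv[...,0]<8)|(hsv[...,0]>172))&(hsv[...,1]>150)&(hsv[...,2]>70)).astype(np.uint8)
def blobs(s,m,amin=30):
    P=points(s);n,l,st,c=cv2.connectedComponentsWithStats(m)
    for i in range(1,n):
        if st[i,4]>=amin:
            q=P[(l==i)&(s["depth"]>0)]
            print("px",c[i].round(0),"area",st[i,4],"med",np.median(q,0).round(0),"lo",np.percentile(q,3,axis=0).round(0),"hi",np.percentile(q,97,axis=0).round(0))
E
python3 - <<'E'
from h import *
for n in("scene","top"):
    s=snap(n);cv2.imwrite(f"pics/{n}.png",s["frame"][...,::-1]);print(n);blobs(s,redmask(s["frame"]))
t=telemetry.state();print(t["tcp_pos"],np.array(t["ee_rot"]).round(3),t["opening"],t["time"])
E
```

```text
pics
scene
px [243. 173.] area 139 med [475. -37. 136.] lo [456. -60. 130.] hi [492. -11. 141.]
top
px [252. 204.] area 122 med [472. -34. 137.] lo [453. -57. 131.] hi [489. -12. 143.]
[232.28582904 470.42822403 226.1378214 ] [[-0.897  0.443 -0.001]
 [ 0.443  0.897 -0.001]
 [ 0.    -0.001 -1.   ]] 91.48002892953824 0.1
```

View pics/scene.png

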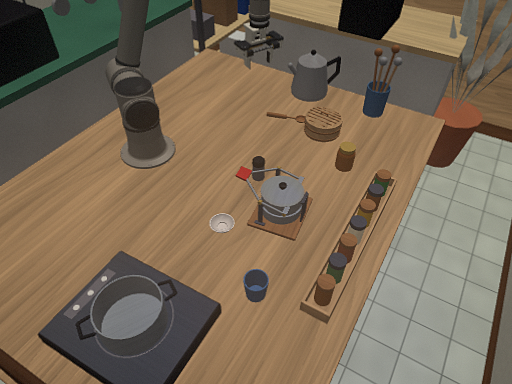

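View pics/top.png

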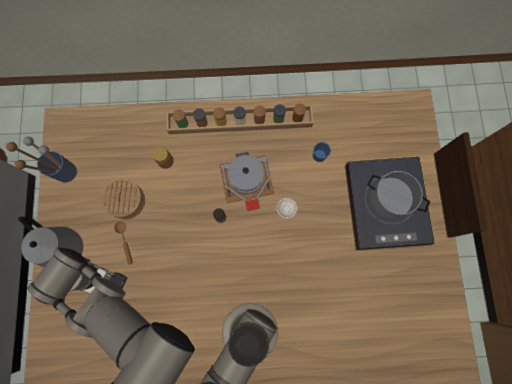

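```bash
python3 - <<'E'
from h import *
for n in("scene","top"):
    s=snap(n);P=points(s);m=redmask(s["frame"])
    q=P[(m>0)&(s["depth"]>0)];r=cv2.minAreaRect(q[:,:2].astype(np.float32));print(n,"red rect",r)
    # tall things within 330mm of pad: height slices
    d=np.linalg.norm(P[...,:2]-[474,-36],axis=2)
    for lo,hi in((15,60),(60,110),(110,160),(160,260)):
        mm=((s["depth"]>0)&(d<330)&(P[...,2]>lo)&(P[...,2]<hi)).astype(np.uint8);print(lo,hi);blobs(s,mm,60)
E
```

```text
scene red rect ((678.66455078125, 716.060791015625), (1608.916259765625, 178.42945861816406), 70.15779876708984)
15 60
px [281. 217.] area 423 med [641. -74.  39.] lo [ 573. -102.   17.] hi [694.   3.  58.]
px [222. 221.] area 146 med [ 465. -158.   21.] lo [ 435. -213.   15.] hi [ 512. -135.   25.]
60 110
px [258. 162.] area 134 med [459.  89.  83.] lo [439.  76.  62.] hi [476. 114.  89.]
px [298. 179.] area 76 med [634.  64. 107.] lo [598.  33.  99.] hi [657.  76. 110.]
px [283. 204.] area 590 med [649. -69. 102.] lo [ 547. -102.   63.] hi [693.  15. 110.]
110 160
px [256. 179.] area 362 med [513. -37. 127.] lo [ 460. -108.  111.] hi [605.  66. 140.]
px [283. 190.] area 852 med [617. -23. 115.] lo [557. -74. 110.] hi [669.  37. 134.]
160 260
top red rect ((471.4265441894531, -34.34648132324219), (37.14020538330078, 47.45854949951172), 7.903259754180908)
15 60
px [247. 191.] area 68 med [545. -17.  45.] lo [538. -63.  16.] hi [562.  35.  59.]
px [287. 207.] area 128 med [ 472. -179.   20.] lo [ 435. -210.   16.] hi [ 511. -136.   28.]
60 110
px [232. 162.] area 107 med [648.  44. 107.] lo [606. -25.  99.] hi [690.  77. 110.]
px [260. 160.] area 65 med [657. -79. 107.] lo [623. -99. 100.] hi [672. -43. 110.]
px [245. 186.] area 124 med [551. -14. 104.] lo [539. -67.  61.] hi [580.  47. 110.]
px [218. 214.] area 115 med [451. 100.  86.] lo [432.  80.  74.] hi [473. 119.  93.]
110 160
px [245. 171.] area 810 med [606. -13. 115.] lo [552. -73. 110.] hi [667.  45. 133.]
px [250. 194.] area 286 med [498. -34. 131.] lo [ 455. -104.  112.] hi [600.  69. 143.]
160 260
```

The scene view shows the red pad at (243,173), with the dark shaker at (258,167) and the dish at (222,222) on either side. The top view shows the pad at (252,204) and the lid knob at (246,171). The two views agree on the pad, at about (473,-36,137) with yaw about 8°, and the axis comes out 138–140 mm beyond it as it should. I'm moving to a hover above the pad with the hand shut.

```bash
python3 -m creep '[[-3.5,-2.8,0,0,0,-0.05,0],[-7,-5.6,0,0,0,-0.1,0],[-10.5,-8.3,0,0,0,-0.15,0],[-14,-11,0,0,0,-0.2,0],[-17.5,-13.8,0,0,0,-0.25,0],[-21,-16.6,0,0,0,-0.3,0],[-24.5,-19.3,0,0,0,-0.35,0],[-28,-22.1,0,0,0,-0.4,0],[-31.5,-24.8,0,0,0,-0.45,0],[-35,-27.6,0,0,0,-0.5,0],[-38.5,-30.4,0,0,0,-0.55,0],[-42,-33.1,0.5,0,0,-0.58,0],[-44,-34.7,1,0,0,-0.6,0],[-44,-34.7,1,0,0,-0.6,0],[-44,-34.7,1,0,0,-0.6,0],[-44,-34.7,1,0,0,-0.6,0]]' 10
python3 - <<'E'
from h import *
s=snap("wrist");t=s["state"];print(t["tcp_pos"],np.array(t["ee_rot"]).round(3),t["opening"],t["wrist_force"],t["time"]);print(np.array(s["tool_from_camera"]).round(2))
cv2.imwrite("pics/w1.png",s["frame"][...,::-1])
m=redmask(s["frame"]);blobs(s,m)
P=points(s);q=P[(m>0)&(s["depth"]>0)];print(cv2.minAreaRect(q[:,:2].astype(np.float32)))
E
```

```text
time: 1.8
tcp_pos: [472.8, -34.6, 216.6]
ee_rot: [[-0.99, -0.141, -0.001], [-0.141, 0.99, -0.0], [0.001, -0.0, -1.0]]
wrist_force: [-0.1, -0.3, 0.0]
opening: 0.6
[472.76876195 -34.62113797 216.64346715] [[-0.99  -0.141 -0.001]
 [-0.141  0.99  -0.   ]
 [ 0.001 -0.    -1.   ]] 0.5520552826375437 [-0.11967442 -0.32495067  0.01983091] 1.8
[[  -0.     -0.97   -0.25   67.65]
 [   1.     -0.     -0.     -0.42]
 [   0.     -0.25    0.97 -157.15]
 [   0.      0.      0.      1.  ]]
px [259. 193.] area 2553 med [471. -35. 138.] lo [453. -58. 133.] hi [491. -12. 141.]
((490.16180419921875, -29.16473388671875), (83.38821411132812, 54.43414306640625), 19.192338943481445)
```

View pics/w1.png

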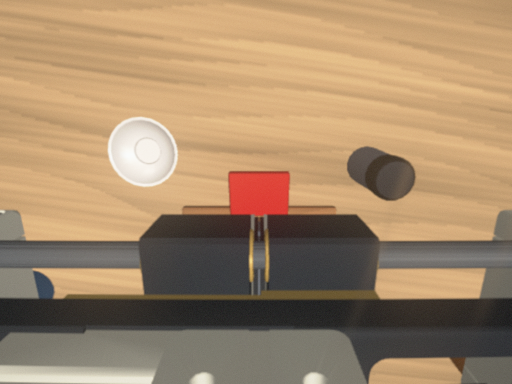

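The wrist view shows the pad centred under the fingertips (red at (259,193), about (472,-35,138)), with the dish at (143,152) and the shaker at (380,173) both clear. Next I go down to the pad and start pressing.

```bash
python3 -m creep '[[0.1,0,2,0,0,0,0],[0.2,0,4,0,0,0,0],[0.2,0,5.5,0,0,0,0],[0.2,0,6.6,0,0,0,0],[0.2,0,7.2,0,0,0,0],[0.2,0,7.5,0,0,0,0],[0.2,0,7.8,0,0,0,0],[0.2,0,8.1,0,0,0,0],[0.2,0,8.4,0,0,0,0],[0.2,0,8.7,0,0,0,0],[0.2,0,9,0,0,0,0],[0.2,0,9,0,0,0,0]]'
```

```text
time: 3.05
tcp_pos: [470.7, -34.9, 126.5]
ee_rot: [[-0.99, -0.142, -0.001], [-0.142, 0.99, -0.001], [0.001, -0.0, -1.0]]
wrist_force: [-2.2, -0.4, 3.2]
opening: 0.6
```

```bash
python3 -m creep '[[0,0,0.3,0,0,0,0],[0,0,0.6,0,0,0,0],[0,0,0.9,0,0,0,0],[0,0,1.2,0,0,0,0],[0,0,1.5,0,0,0,0],[0,0,1.8,0,0,0,0],[0,0,2.1,0,0,0,0],[0,0,2.4,0,0,0,0],[0,0,2.6,0,0,0,0],[0,0,2.8,0,0,0,0],[0,0,3.0,0,0,0,0],[0,0,3.2,0,0,0,0],[0,0,3.2,0,0,0,0]]'
```

```text
time: 4.35
tcp_pos: [470.5, -35.0, 94.2]
ee_rot: [[-0.99, -0.142, -0.001], [-0.142, 0.99, -0.001], [0.001, -0.0, -1.0]]
wrist_force: [1.8, -0.0, 4.0]
opening: 0.3
```

```bash
python3 -m creep '[[0,0,0.1,0,0,0,0],[0,0,0.2,0,0,0,0],[0,0,0.2,0,0,0,0]]'; python3 -m creep '[[0,0,0.1,0,0,0,0],[0,0,0.2,0,0,0,0],[0,0,0.2,0,0,0,0]]'
```

```text
time: 4.65
tcp_pos: [470.6, -35.0, 92.3]
ee_rot: [[-0.99, -0.142, -0.001], [-0.142, 0.99, -0.001], [0.001, -0.0, -1.0]]
wrist_force: [1.2, 0.7, 6.1]
opening: 0.7
time: 4.95
tcp_pos: [471.0, -35.0, 91.3]
ee_rot: [[-0.99, -0.142, 0.0], [-0.142, 0.99, -0.001], [-0.0, -0.001, -1.0]]
wrist_force: [-0.8, 1.0, 14.3]
opening: 0.3
```

The pad is on its stop: the force has risen and the tip is at 91 mm. I'll hold it there for more than 3 s and check by camera.

```bash
python3 -m creep '[[0,0,0.1,0,0,0,0],[0,0,0.1,0,0,0,0],[0,0,0.1,0,0,0,0],[0,0,0.1,0,0,0,0],[0,0,0.1,0,0,0,0],[0,0,0.1,0,0,0,0],[0,0,0.1,0,0,0,0],[0,0,0.1,0,0,0,0],[0,0,0.1,0,0,0,0],[0,0,0.1,0,0,0,0],[0,0,0.1,0,0,0,0],[0,0,0.1,0,0,0,0],[0,0,0.1,0,0,0,0],[0,0,0.1,0,0,0,0],[0,0,0.1,0,0,0,0],[0,0,0.1,0,0,0,0],[0,0,0.1,0,0,0,0],[0,0,0.1,0,0,0,0],[0,0,0.1,0,0,0,0],[0,0,0.1,0,0,0,0]]'
python3 - <<'E'
from h import *
s=snap("scene");cv2.imwrite("pics/s2.png",cv2.resize(s["frame"][100:260,170:380,::-1],None,fx=3,fy=3))
E
```

```text
time: 6.95
tcp_pos: [471.0, -35.0, 91.2]
ee_rot: [[-0.99, -0.142, 0.001], [-0.142, 0.99, -0.001], [-0.001, -0.001, -1.0]]
wrist_force: [-1.3, 2.5, 16.1]
opening: 0.4
```

View pics/s2.png

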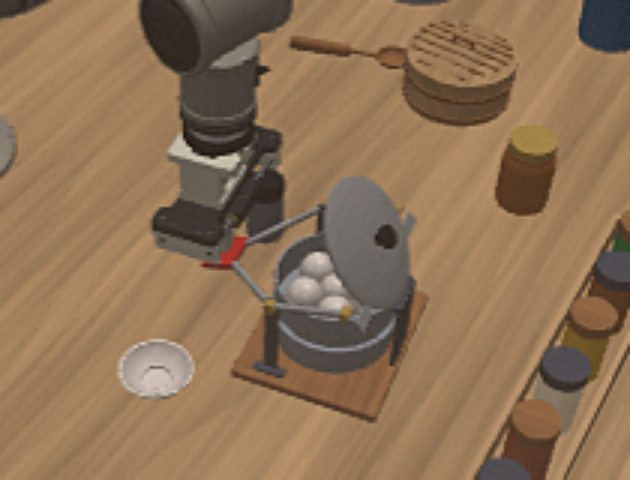

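The crop shows the lid standing wide open at (365,245), the buns visible, the fingers on the pad at (225,250), and the dish and shaker where they were. I'll hold longer, then ease up at about 15 mm/s.

```bash
python3 -m creep '[[0,0,0.1,0,0,0,0],[0,0,0.1,0,0,0,0],[0,0,0.1,0,0,0,0],[0,0,0.1,0,0,0,0],[0,0,0.1,0,0,0,0],[0,0,0.1,0,0,0,0],[0,0,0.1,0,0,0,0],[0,0,0.1,0,0,0,0],[0,0,0.1,0,0,0,0],[0,0,0.1,0,0,0,0],[0,0,0.1,0,0,0,0],[0,0,0.1,0,0,0,0],[0,0,0.1,0,0,0,0],[0,0,0.1,0,0,0,0],[0,0,0.1,0,0,0,0],[0,0,0.1,0,0,0,0],[0,0,0.05,0,0,0,0],[0,0,0,0,0,0,0],[0,0,-0.05,0,0,0,0],[0,0,-0.1,0,0,0,0]]'
python3 -m creep '[[0,0,-0.1,0,0,0,0],[0,0,-0.2,0,0,0,0],[0,0,-0.3,0,0,0,0],[0,0,-0.4,0,0,0,0],[0,0,-0.5,0,0,0,0],[0,0,-0.6,0,0,0,0],[0,0,-0.7,0,0,0,0],[0,0,-0.8,0,0,0,0],[0,0,-0.9,0,0,0,0],[0,0,-1,0,0,0,0],[0,0,-1.1,0,0,0,0],[0,0,-1.2,0,0,0,0],[0,0,-1.3,0,0,0,0],[0,0,-1.4,0,0,0,0],[0,0,-1.5,0,0,0,0],[0,0,-1.6,0,0,0,0],[0,0,-1.7,0,0,0,0],[0,0,-1.8,0,0,0,0],[0,0,-1.9,0,0,0,0],[0,0,-2,0,0,0,0]]'
```

```text
time: 9.0
tcp_pos: [470.7, -34.9, 92.4]
ee_rot: [[-0.99, -0.142, 0.001], [-0.142, 0.99, -0.001], [-0.0, -0.001, -1.0]]
wrist_force: [0.3, 0.2, 4.6]
opening: 0.6
time: 11.0
tcp_pos: [470.7, -35.0, 112.5]
ee_rot: [[-0.99, -0.142, 0.001], [-0.142, 0.99, -0.001], [-0.0, -0.001, -1.0]]
wrist_force: [-3.2, 0.2, 3.1]
opening: 0.2
```

```bash
python3 -m creep '[[0,0,-0.1,0,0,0,0],[0,0,-0.2,0,0,0,0],[0,0,-0.3,0,0,0,0],[0,0,-0.4,0,0,0,0],[0,0,-0.5,0,0,0,0],[0,0,-0.6,0,0,0,0],[0,0,-0.7,0,0,0,0],[0,0,-0.8,0,0,0,0],[0,0,-0.9,0,0,0,0],[0,0,-1,0,0,0,0],[0,0,-1.1,0,0,0,0],[0,0,-1.2,0,0,0,0],[0,0,-1.3,0,0,0,0],[0,0,-1.4,0,0,0,0],[0,0,-1.5,0,0,0,0],[0,0,-1.6,0,0,0,0],[0,0,-1.7,0,0,0,0],[0,0,-1.8,0,0,0,0],[0,0,-1.9,0,0,0,0],[0,0,-2,0,0,0,0]]'
python3 -m creep '[[0,0,-0.1,0,0,0,0],[0,0,-0.2,0,0,0,0],[0,0,-0.3,0,0,0,0],[0,0,-0.4,0,0,0,0],[0,0,-0.5,0,0,0,0],[0,0,-0.6,0,0,0,0],[0,0,-0.7,0,0,0,0],[0,0,-0.8,0,0,0,0],[0,0,-0.9,0,0,0,0],[0,0,-1,0,0,0,0],[0,0,-1.1,0,0,0,0],[0,0,-1.2,0,0,0,0],[0,0,-1.3,0,0,0,0],[0,0,-1.4,0,0,0,0],[0,0,-1.5,0,0,0,0]]'
```

```text
time: 13.0
tcp_pos: [470.8, -35.0, 132.6]
ee_rot: [[-0.99, -0.142, 0.001], [-0.142, 0.99, -0.001], [-0.001, -0.001, -1.0]]
wrist_force: [0.9, -0.2, 3.0]
opening: 0.3
time: 14.5
tcp_pos: [470.8, -35.0, 147.7]
ee_rot: [[-0.99, -0.142, 0.001], [-0.142, 0.99, -0.001], [-0.001, -0.001, -1.0]]
wrist_force: [0.7, -0.4, 0.4]
opening: 0.4
```

The force is gone and the fingers are off the pad. I'm moving well clear and checking.

```bash
python3 -m creep '[[0,0,-2,0,0,0,0],[0,0,-5,0,0,0,0],[0,0,-8,0,0,0,0],[3,0,-10,0,0,0,0],[6,0,-12,0,0,0,0],[8,0,-14,0,0,0,0],[8,0,-14,0,0,0,0],[8,0,-14,0,0,0,0],[8,0,-14,0,0,0,0],[8,0,-14,0,0,0,0]]'
python3 - <<'E'
from h import *
s=snap("scene");cv2.imwrite("pics/s3.png",cv2.resize(s["frame"][100:260,170:380,::-1],None,fx=3,fy=3));blobs(s,redmask(s["frame"]))
d=cv2.absdiff(s["frame"],cv2.imread("pics/scene.png")[...,::-1].copy()).max(2)
n,l,st,c=cv2.connectedComponentsWithStats((d>60).astype(np.uint8))
print("changed:",[(c[i].round(),st[i,4]) for i in range(1,n) if st[i,4]>15])
E
```

```text
time: 15.5
tcp_pos: [391.8, -46.0, 286.5]
ee_rot: [[-0.99, -0.142, -0.001], [-0.142, 0.99, -0.001], [0.001, -0.0, -1.0]]
wrist_force: [0.0, 0.8, -0.0]
opening: 0.7
px [243. 173.] area 140 med [475. -37. 136.] lo [458. -59. 129.] hi [493. -11. 142.]
changed: [(array([210.,   4.]), np.int32(17)), (array([261.,   4.]), np.int32(162)), (array([230.,   7.]), np.int32(40)), (array([216.,  12.]), np.int32(168)), (array([174.,  13.]), np.int32(20)), (array([199.,  18.]), np.int32(70)), (array([257.,  18.]), np.int32(80)), (array([204.,  84.]), np.int32(3606)), (array([255.,  26.]), np.int32(97)), (array([235.,  35.]), np.int32(79)), (array([247.,  38.]), np.int32(71)), (array([269.,  40.]), np.int32(96)), (array([195.,  44.]), np.int32(55)), (array([241.,  47.]), np.int32(20)), (array([276.,  45.]), np.int32(21)), (array([215.,  48.]), np.int32(21)), (array([268.,  56.]), np.int32(20)), (array([247.,  64.]), np.int32(29)), (array([117., 116.]), np.int32(135))]
```

View pics/s3.png

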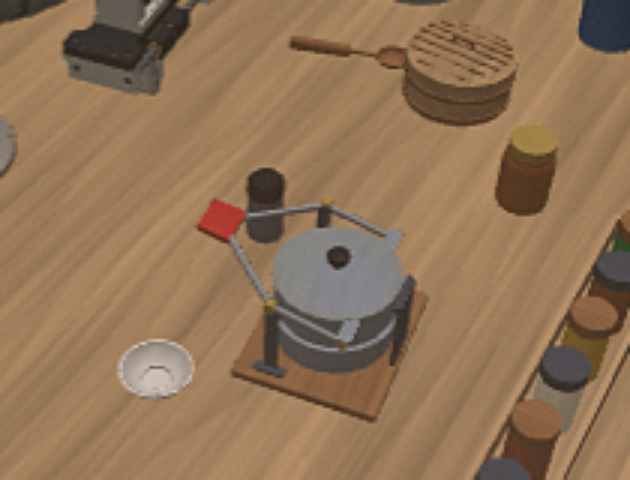

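The lid is shut, the pad is back at its starting position (pixel (243,173)), and nothing but the robot has changed.

```bash
python3 -c "
from plant import robot
print(robot.job_done())"
```

```text
the job is handed in; nothing more can be done
None
```

I pressed the red pad down onto its stop with the closed fingertips. The tip reached 91 mm and the force rose to about 16 N. I held it there for about 3.8 s; the camera showed the lid wide open with the buns visible. I then let the lever up at about 10 mm/s, roughly 0.19 rad/s at the lid by the given ratio, with about 3 N still on the pad at the readings on the way up. Then I moved clear and handed the job in at about 15.5 s of the 48 s allowed.

In the last checks the lid was shut and the red pad was back at its starting pixel and position, about (475, -37, 136) mm. The wrist force was close to zero. Comparing the first and last scene pictures showed changes only where the arm was or is, so nothing else appears to have moved. No check failed or disagreed. I had no direct reading of the lever and lid angles or of the lid's speed; those come from the camera and the tool motion.

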